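Turn the row of studio jars round

TASK

The person who sits across the bench takes over the glass work. Move the four glass jars (a slim bottle, a squat jar, a square jar and a conical flask) from the cork coasters in the shallow tray into the four compartments of the divided rack, one in each, in reverse order: the jar that stood farthest left in the tray ends farthest right in the rack, the second from the left ends second from the right, and so on (left and right as seen from the robot). They are glass: set each down gently, standing upright on the compartment's floor, and let none fall over.

Things in the scene. Friction and masses are not known exactly. Their poses are not given: they have to be found in the camera images.
- tray: Shallow light-wood tray, 90 x 320 mm, rim 12 mm high, fixed, with four cork coasters in a row along y, a jar on each. May be nearer or farther than the rack. Origin: centre of underside, on the table; x away from the robot, y to the robot's left (yaw within 0.15 rad), z up. Coaster centres at x 0, y -111, -37, 37, 111 mm; jar undersides 10 mm above the origin.
- rack: Brown wooden rack, 80 x 304 mm, fixed, with four empty open compartments in a row along y, each 64 (x) by 66 (y) mm inside; walls 8 mm thick, tops 20 mm up, inner floor 8 mm above the origin. Origin: centre of underside, on the table; x away from the robot, y to the robot's left (yaw within 0.15 rad), z up. Compartment centres at x 0, y -111, -37, 37, 111 mm.
- jar_slim: Slim round glass bottle with a narrow black screw cap, 100 mm tall, 0.1 to 0.2 kg. Origin: centre of its underside; z up. Straight body 40 mm in diameter up to 66 mm, then a shoulder to a cap 28 mm in diameter from 80 to 100 mm.
- jar_squat: Squat wide glass jar, 62 mm tall, 48 mm in diameter, with a flat metal lid (49 mm, from 46 to 62 mm) as wide as itself; 0.1 to 0.22 kg. Origin: centre of its underside; z up. 
- jar_square: Square glass jar with a round cork stopper, 78 mm tall, 0.1 to 0.22 kg. Origin: centre of its underside; z up. Body 42 x 42 mm up to 60 mm, its sides along its x and y axes; cork 28 mm in diameter from 60 to 78 mm. At the start its axes are turned by at most 0.15 rad from the tray's.
- jar_cone: Conical glass flask with a white cap, 90 mm tall, 0.09 to 0.18 kg. Origin: centre of its underside; z up. Base 48 mm in diameter up to 14 mm, tapering to 26 mm at 60 mm; upright cylindrical cap 30 mm in diameter from 64 to 90 mm (the place to grip).
- coaster_slim: Square cork coaster, 64 x 64 x 4 mm, fixed in the tray, on which the slim bottle stands at the start: it keeps showing that one's original place in the row. Origin: centre of its underside, 6 mm above the tray's origin.
- coaster_squat: Square cork coaster, 64 x 64 x 4 mm, fixed in the tray, on which the squat jar stands at the start: it keeps showing that one's original place in the row. Origin: centre of its underside, 6 mm above the tray's origin.
- coaster_square: Square cork coaster, 64 x 64 x 4 mm, fixed in the tray, on which the square jar stands at the start: it keeps showing that one's original place in the row. Origin: centre of its underside, 6 mm above the tray's origin.
- coaster_cone: Square cork coaster, 64 x 64 x 4 mm, fixed in the tray, on which the conical flask stands at the start: it keeps showing that one's original place in the row. Origin: centre of its underside, 6 mm above the tray's origin.
Things that resemble listed ones, but are neither listed nor needed, are in the scene too. What is shaped like the jar_cone but yellow is not meant. What is shaped like the jar_square but purple is not meant.

How it is judged:
By the outcome, as a careful person would: the job done as asked, in the order asked, and still so for the second after the job is handed in, with the robot touching nothing.
It also fails if it takes over 96 s, if anything falls off the work surface, if the arm or the gripper's body presses on something with over 40 N, if the wrist force passes 120 N, or if a joint passes its speed limit or range.

ROBOT

A 6-joint arm with a two-finger parallel gripper is mounted at the origin on the work surface. World frame = base frame: x ahead of the robot, y to its left, z up, the work surface at z = 0. Lengths are in m, angles in degrees, forces in N, time in s.
With the tool pointing down it reaches from about 0.275 to 0.875 m from the base axis. Payload 12.5 kg.
Tool frame: the origin (TCP) lies on the front face of the gripper's body, between the roots of the fingers; the fingertips stand 73 mm ahead of it and the grasp point (between the pads) lies 54 mm ahead of it; z points along the fingers, y is the line along which they close (so a half turn about z gives the same grasp; the last joint's range is limited). The gripper opens to 85 mm and grips with 20 to 120 N. Pads are 22 mm wide; open, the fingers measure 114 mm over their backs; the gripper's body (76 mm by 85 mm) begins 54 mm behind the grasp point. The pads swing forward as they close: fully open they stand 13 mm farther back than shut.
Start: joints at [-77.441, 20.094, 94.641, -0, 65.266, -4.847], TCP at [0.165, -0.525, 0.304] pointing down, gripper open.
Joint ranges: [-157.81, 157.81], [-45, 120.19], [0.68, 151.7], [-89.99, 269.99], [4.06, 180], [-164.3, 164.3]. Speed limits (degrees/s): [127.2, 127.2, 159.86, 180, 180, 180].

INTERFACE

Orientations are given as [roll, pitch, yaw] about the fixed x, y, z axes, in that order (R = Rz(yaw) Ry(pitch) Rx(roll)).
In Python, from bench import status, get_image, camera_params, robot gives the robot as it stands.
- The arm moves only by the tool arm_command, never from a script. Its argument "commands" is a list of rows, each an object with "rotation": the turn, a rotation vector about the tool's x, y, z in rad, a list of three; "dp": the shift along the tool's x, y, z in cm, a list of three; "grip": the opening in per cent of the stroke, from 0 (shut) to 100 (fully open). A call has 1 to 12 rows; each row is the pose to reach, as a shift and turn from the pose commanded when the call began, along the tool's axes at that moment; what a row does not reach only later rows make up. A row lasts 1/10 s, in which the tool goes at most 50 mm and 8.59 degrees, less where a joint would pass 70% of its speed; a pose out of reach is approached as far as the arm can. A call with a gripper value outside its range is refused whole. The fingers move at their own pace and stop on an object; the grip force is fixed at half the most. Time passes only in rows, so rows that repeat a pose let the fingers close. It gives the time, the measured TCP pose, the force, the opening and the grip force at its end, in the units of the state.
- status.state(): the state, without advancing time (a new reading comes with each control period).
- get_image(name): name is "side" or "top"; returns (picture, depth): 420x560x3 uint8, red, green, blue; 420x560 float32, m along the optical axis (not along the pixel's ray), 0 where there is no reading.
- camera_params(name): a dict with "camera_matrix" (3x3 intrinsics, pixels), "view" (4x4, takes a point from world to camera coordinates). Camera axes: x right, y up, looking along -z (the intrinsics and any distortion apply to the point x, -y, -z); pixel columns grow to the right and rows downward; lengths in m; the calibration is good to about 2 mm. A picture is of the moment at which its call begins. camera_params takes no time and is no camera call.
- robot.close_job(): hands the job in; it is judged then, once.
The state is a dict: "time_s": time; "joints": joint angles; "joint_velocities": joint speeds; "tau": joint torques, N m; "position": TCP position; "eef_rot": TCP orientation; "force": force on the tool from outside, world axes, zero at the start; "ft_torque": the same for the moment, N m; "gripper_width": finger opening in m; "grip_force": force on a finger pad.
Only numpy, scipy, OpenCV 4.12 (cv2) and the standard library are available. Lean on these libraries where they do the work, as an engineer would, in place of code of your own. Each camera call takes 0.05 s, during which the arm holds its last target. There are 200 camera calls.

## Working session

There is one attempt and no reset: what is moved stays moved. The work goes in short steps, Python scripts to look and compute and a tool call to move; the robot and the scene stay as the last step left them, time stands still between calls to the robot, and variables do not carry over. Pictures are saved under pics/ and viewed, at most 14 in all, crops included, and the job is handed in when it is done.

Besides the shell and the picture viewer there is one more tool, called after "Request:" as name(argument=value, ...) on one line, values as JSON. arm_command: Moves the arm, as the interface text tells. Its arguments: {"type":"object","properties":{"commands":{"type":"array"}},"required":["commands"]}

```bash
mkdir -p pics; python3 - <<'E'
from bench import status,get_image,camera_params
import cv2,numpy as np
for n in("top","side"):
    p,d=get_image(n); cv2.imwrite(f"pics/{n}0.png",p[:,:,::-1]); np.save(f"{n}0.npy",d)
    c=camera_params(n); print(n,{k:np.round(v,3).tolist() if hasattr(v,'shape') or isinstance(v,list) else v for k,v in c.items()})
s=status.state();print(s)
E
```

```text
top {'camera_matrix': [[492.379, 0.0, 279.105], [0.0, 492.379, 210.875], [0.0, 0.0, 1.0]], 'view': [[-0.011, -1.0, 0.011, -0.011], [0.991, -0.01, 0.136, -0.607], [-0.136, 0.013, 0.991, -0.847], [0.0, 0.0, 0.0, 1.0]]}
side {'camera_matrix': [[433.612, 0.0, 279.707], [0.0, 433.612, 212.319], [0.0, 0.0, 1.0]], 'view': [[-0.688, -0.725, -0.005, 0.43], [0.438, -0.422, 0.794, -0.329], [-0.578, 0.544, 0.608, -0.339], [0.0, 0.0, 0.0, 1.0]]}
{'time_s': 0.1, 'joints': array([-7.74408926e+01,  2.01211056e+01,  9.46737244e+01, -6.84369626e-04,
        6.52660926e+01, -4.84771976e+00]), 'joint_velocities': array([-0.02851881, -0.04647771, -0.13027943, -0.03997388,  0.06612756,
        0.02909778]), 'tau': array([ 5.76509701e-04, -5.06833363e+01, -2.91877288e+01, -9.55975565e-05,
        2.64934126e-03, -1.53810566e-05]), 'position': array([ 0.16450318, -0.52458411,  0.30341068]), 'eef_rot': array([-1.79939243e+02, -4.52937016e-03,  1.74071114e+01]), 'force': array([-0.16793222,  0.18708311, -0.04177553]), 'ft_torque': array([-0.01830719, -0.03053429,  0.00342481]), 'grip_force': 0.0, 'gripper_width': 0.08539009448807898}
```

```bash
ls -la .
```

```text
total 1852
drwxr-xr-x  3 agent agent   4096 Dec  2 05:35 .
drwxr-xr-x 23 root  root    4096 Dec  2 05:35 ..
drwxr-xr-x  2 agent agent   4096 Dec  2 05:35 pics
-rw-r--r--  1 agent agent 940928 Dec  2 05:35 side0.npy
-rw-r--r--  1 agent agent 940928 Dec  2 05:35 top0.npy
```

View pics/top0.png

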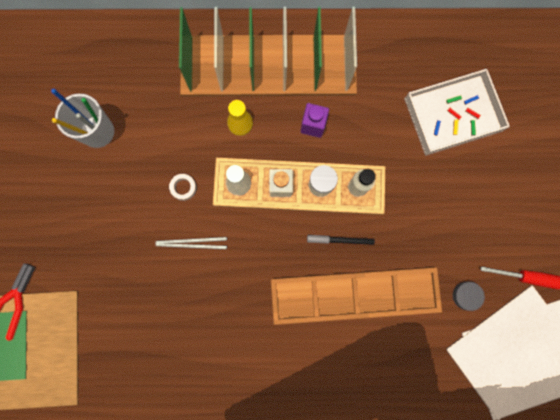

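View pics/side0.png

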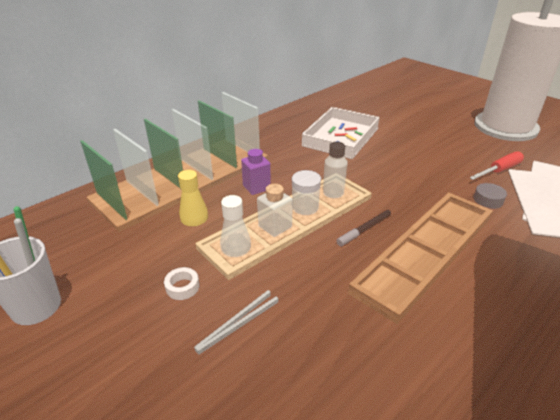

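The top view shows tray (center ~300,186) with cone (236,178), square (281,181), squat (323,180), slim (364,180) from left to right. The empty rack is nearer, at (356,296). I'll enlarge it to read the corners.

```bash
python3 - <<'E'
import cv2
p=cv2.imread("pics/top0.png")[148:332,205:450]
cv2.imwrite("pics/crop0.png",cv2.resize(p,None,fx=3.2,fy=3.2,interpolation=cv2.INTER_CUBIC))
E
```

```text
(no output)
```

View pics/crop0.png

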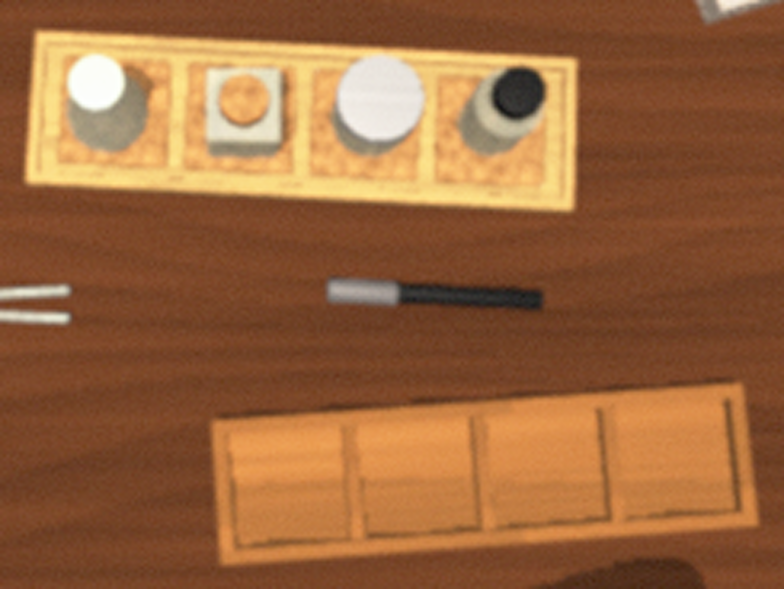

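The crop shows the tray's corners at (35,31),(578,58),(575,211),(25,184) and the rack's at (211,420),(742,383),(759,525),(220,564). Caps are at (97,82),(244,99),(380,98),(519,92).

```bash
cat > h.py <<'E'
import numpy as np
from bench import camera_params
from scipy.spatial.transform import Rotation as Ro
def back(name,uv,z):
    c=camera_params(name);K=np.array(c["camera_matrix"]);V=np.array(c["view"])
    r=np.array([(uv[0]-K[0,2])/K[0,0],-(uv[1]-K[1,2])/K[1,1],-1])
    d=V[:3,:3].T@r;o=-V[:3,:3].T@V[:3,3]
    return (o+d*(z-o[2])/d[2])[:2]
def crop(p): return np.array([205,148])+(np.array(p)+.5)/3.2-.5
def rect(pts,L,W):  # pts: far-left, far-right, near-right, near-left
    a=np.array(pts);m=np.array([[W,L],[W,-L],[-W,-L],[-W,L]])/2
    c=a.mean(0);H=m.T@(a-c);th=np.arctan2(H[0,1]-H[1,0],H[0,0]+H[1,1])
    R=np.array([[np.cos(th),-np.sin(th)],[np.sin(th),np.cos(th)]])
    return c,np.degrees(th),R,((a-c)-m@R.T)*1e3
E
python3 - <<'E'
from h import *
c=camera_params("top");V=np.array(c["view"]);print("cam",-V[:3,:3].T@V[:3,3])
np.set_printoptions(precision=4,suppress=True)
for n,pts,z,L,W in(("tray",[(35,31),(578,58),(575,211),(25,184)],.012,.32,.09),("rack",[(211,420),(742,383),(759,525),(220,564)],.02,.304,.08)):
    c,th,R,res=rect([back("top",crop(p),z) for p in pts],L,W);print(n,c,th,"res mm",res.round(1).tolist())
    for y in(.111,.037,-.037,-.111):print("  ",c+R@[0,y])
for n,p,z in(("cone",(97,82),.1),("square",(244,99),.088),("squat",(380,98),.072),("slim",(519,92),.11)):print(n,back("top",crop(p),z))
q=np.array([back("top",crop(p),.07) for p in((207,69),(283,69),(281,143),(206,142))]);print(q,rect(q,.042,.042))
E
```

```text
cam [ 0.48568404 -0.00648762  0.92190639]
tray [ 0.6587 -0.0571] -3.3929834350208394 res mm [[0.8, 0.8], [0.7, -0.8], [-0.8, -0.7], [-0.7, 0.7]]
   [0.6653 0.0537]
   [ 0.6609 -0.0201]
   [ 0.6565 -0.094 ]
   [ 0.6521 -0.1679]
rack [ 0.4539 -0.1553] 3.334090256632263 res mm [[0.1, -0.0], [-0.1, 0.2], [0.1, -0.4], [-0.0, 0.3]]
   [ 0.4475 -0.0445]
   [ 0.4518 -0.1183]
   [ 0.4561 -0.1922]
   [ 0.4604 -0.2661]
cone [0.6638 0.0573]
square [ 0.6563 -0.0209]
squat [ 0.6595 -0.096 ]
slim [ 0.6543 -0.1653]
[[ 0.6771 -0.001 ]
 [ 0.6767 -0.043 ]
 [ 0.6352 -0.0413]
 [ 0.6362 -0.0001]] (array([ 0.6563, -0.0214]), np.float64(-1.358828016083407), array([[ 0.9997,  0.0237],
       [-0.0237,  0.9997]]), array([[-0.7216, -0.1648],
       [-0.0909, -0.1505],
       [ 0.4356,  0.5782],
       [ 0.377 , -0.263 ]]))
```

```bash
cat > go.py <<'E'
import sys
from h import *
from bench import status
s=status.state();p=np.array(s["position"]);R=Ro.from_euler("xyz",s["eef_rot"],degrees=True)
x,y,z,yaw=map(float,sys.argv[1:5])
T=Ro.from_euler("xyz",[180,0,yaw],degrees=True)
print("dp cm",(R.inv().apply(np.array([x,y,z])-p)*100).round(2),"rot",(R.inv()*T).as_rotvec().round(4),"F",s["force"].round(1),"w",round(s["gripper_width"],4))
E
python3 go.py 0.654 -0.166 0.260 90
```

```text
dp cm [ 57.43 -19.57   4.37] rot [-9.000e-04 -7.000e-04 -1.267e+00] F [-0.2  0.2 -0. ] w 0.0854
```

Request:
arm_command(commands=[{"dp": [57.43,-19.57,4.37],"rotation": [-0.0009,-0.0007,-1.267],"grip": 100},{"dp": [57.43,-19.57,4.37],"rotation": [-0.0009,-0.0007,-1.267],"grip": 100},{"dp": [57.43,-19.57,4.37],"rotation": [-0.0009,-0.0007,-1.267],"grip": 100},{"dp": [57.43,-19.57,4.37],"rotation": [-0.0009,-0.0007,-1.267],"grip": 100},{"dp": [57.43,-19.57,4.37],"rotation": [-0.0009,-0.0007,-1.267],"grip": 100},{"dp": [57.43,-19.57,4.37],"rotation": [-0.0009,-0.0007,-1.267],"grip": 100},{"dp": [57.43,-19.57,4.37],"rotation": [-0.0009,-0.0007,-1.267],"grip": 100},{"dp": [57.43,-19.57,4.37],"rotation": [-0.0009,-0.0007,-1.267],"grip": 100},{"dp": [57.43,-19.57,4.37],"rotation": [-0.0009,-0.0007,-1.267],"grip": 100},{"dp": [57.43,-19.57,4.37],"rotation": [-0.0009,-0.0007,-1.267],"grip": 100},{"dp": [57.43,-19.57,4.37],"rotation": [-0.0009,-0.0007,-1.267],"grip": 100},{"dp": [57.43,-19.57,4.37],"rotation": [-0.0009,-0.0007,-1.267],"grip": 100}])

```text
time_s: 1.3
position: [0.6487, -0.1695, 0.2603]
eef_rot: [-180.0, 0.1, 90.0]
force: [-0.2, -0.9, -0.1]
gripper_width: 0.0855
grip_force: 0.0
```

```bash
python3 go.py 0.654 -0.166 0.260 90
```

```text
dp cm [0.35 0.53 0.03] rot [-0.0003  0.0009  0.0002] F [-0.2 -0.9 -0.1] w 0.0855
```

Request:
arm_command(commands=[{"dp": [0,0,0],"rotation": [0,0,0],"grip": 100},{"dp": [0,0,0],"rotation": [0,0,0],"grip": 100}])

```text
time_s: 1.5
position: [0.6475, -0.1703, 0.2598]
eef_rot: [-179.9, 0.0, 90.1]
force: [-1.0, -0.8, -0.3]
gripper_width: 0.0855
grip_force: 0.0
```

Request:
arm_command(commands=[{"dp": [0.43,0.65,0],"rotation": [0,0,0],"grip": 100},{"dp": [0.43,0.65,3],"rotation": [0,0,0],"grip": 100},{"dp": [0.43,0.65,7],"rotation": [0,0,0],"grip": 100},{"dp": [0.43,0.65,10],"rotation": [0,0,0],"grip": 100},{"dp": [0.43,0.65,10],"rotation": [0,0,0],"grip": 100}])

```text
time_s: 2.0
position: [0.6517, -0.1672, 0.1569]
eef_rot: [-179.6, -0.1, 89.9]
force: [-1.6, 0.5, -0.0]
gripper_width: 0.0854
grip_force: 0.0
```

```bash
python3 go.py 0.654 -0.166 0.115 90; python3 - <<'E'
from bench import get_image
import cv2
for n in("top","side"): 
    p,d=get_image(n); cv2.imwrite(f"pics/{n}1.png",cv2.resize(p[100:310,180:460] if n=="side" else p[100:310,180:460],None,fx=2.5,fy=2.5,interpolation=cv2.INTER_CUBIC)[:,:,::-1])
E
```

```text
dp cm [0.12 0.26 4.19] rot [-0.0064 -0.0012 -0.0015] F [-1.6  0.5 -0. ] w 0.0854
```

View pics/side1.png

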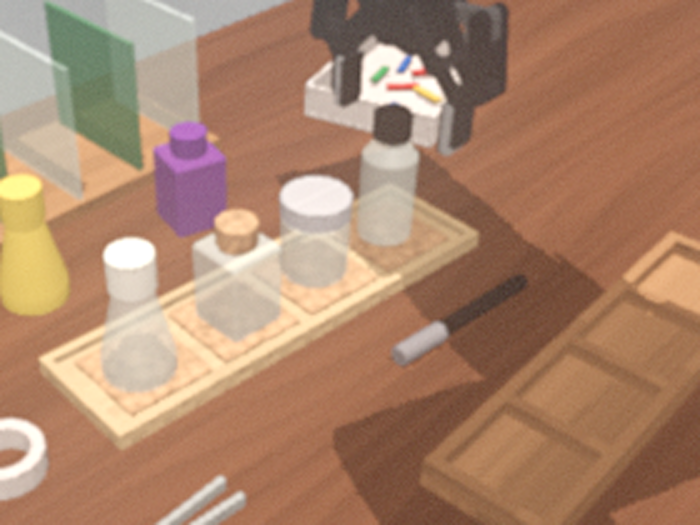

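The side crop shows the open fingers at (347,80) and (455,110), straddling the bottle's cap at (393,125). I can descend.

Request:
arm_command(commands=[{"dp": [0.12,0.26,2],"rotation": [-0.006,-0.001,-0.001],"grip": 100},{"dp": [0.12,0.26,4.1],"rotation": [-0.006,-0.001,-0.001],"grip": 100},{"dp": [0.12,0.26,4.1],"rotation": [-0.006,-0.001,-0.001],"grip": 100}])

```text
time_s: 2.4
position: [0.6562, -0.166, 0.1198]
eef_rot: [179.7, 0.1, 90.0]
force: [-0.2, -0.6, -0.4]
gripper_width: 0.0847
grip_force: 0.0
```

Request:
arm_command(commands=[{"dp": [0,-0.15,0.4],"rotation": [0,0,0],"grip": 100},{"dp": [0,-0.15,0.4],"rotation": [0,0,0],"grip": 60},{"dp": [0,-0.15,0.4],"rotation": [0,0,0],"grip": 20},{"dp": [0,-0.15,0.4],"rotation": [0,0,0],"grip": 20},{"dp": [0,-0.15,0.4],"rotation": [0,0,0],"grip": 20},{"dp": [0,-0.15,0.4],"rotation": [0,0,0],"grip": 20}])

```text
time_s: 3.0
position: [0.6554, -0.1659, 0.1169]
eef_rot: [179.6, 0.1, 90.1]
force: [-0.7, -0.8, 5.2]
gripper_width: 0.0386
grip_force: 59.7
```

Request:
arm_command(commands=[{"dp": [0,0,-1.5],"rotation": [0,0,0],"grip": 20},{"dp": [0,0,-5],"rotation": [0,0,0],"grip": 20},{"dp": [0,0,-9],"rotation": [0,0,0],"grip": 20},{"dp": [0,0,-13],"rotation": [0,0,0],"grip": 20},{"dp": [2.0,-3.5,-13.5],"rotation": [0,0,0],"grip": 20},{"dp": [4.2,-7.2,-13.5],"rotation": [0,0,0],"grip": 20},{"dp": [6.4,-11,-13.5],"rotation": [0,0,0],"grip": 20},{"dp": [8.6,-14.8,-13.5],"rotation": [0,0,0],"grip": 20},{"dp": [10.6,-18.2,-13.5],"rotation": [0,0,0],"grip": 20},{"dp": [12.1,-20.8,-13.5],"rotation": [0,0,0],"grip": 20},{"dp": [12.1,-20.8,-13.5],"rotation": [0,0,0],"grip": 20},{"dp": [12.1,-20.8,-13.5],"rotation": [0,0,0],"grip": 20}])

```text
time_s: 4.2
position: [0.4462, -0.0447, 0.2503]
eef_rot: [179.5, 0.1, 90.1]
force: [-0.3, 0.1, -1.5]
gripper_width: 0.0386
grip_force: 60.8
```

```bash
python3 go.py 0.4475 -0.0445 0.115 90;  python3 - <<'E'
from bench import get_image
import cv2
p,d=get_image("side"); cv2.imwrite(f"pics/side2.png",cv2.resize(p[60:310,200:500],None,fx=2.4,fy=2.4,interpolation=cv2.INTER_CUBIC)[:,:,::-1])
E
```

```text
dp cm [ 0.05  0.02 13.53] rot [0.0082 0.0025 0.0014] F [-0.3  0.1 -1.5] w 0.0386
```

View pics/side2.png

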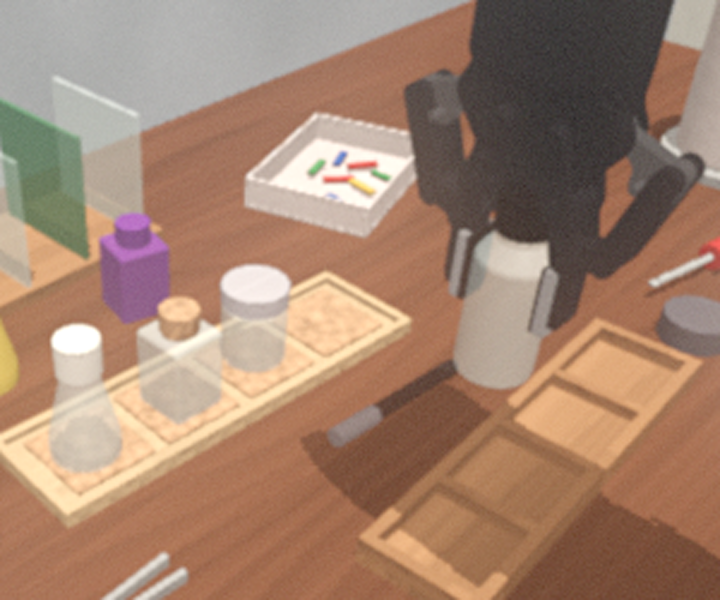

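The bottle hangs upright in the fingers at (500,310). The tray coaster at (325,320) is free and the other jars are undisturbed.

Request:
arm_command(commands=[{"dp": [0.05,0.05,3],"rotation": [0.006,0.002,0],"grip": 20},{"dp": [0.05,0.05,7],"rotation": [0.006,0.002,0],"grip": 20},{"dp": [0.05,0.05,11],"rotation": [0.006,0.002,0],"grip": 20},{"dp": [0.05,0.05,12.7],"rotation": [0.006,0.002,0],"grip": 20},{"dp": [0.05,0.05,13.0],"rotation": [0.006,0.002,0],"grip": 20},{"dp": [0.05,0.05,13.0],"rotation": [0.006,0.002,0],"grip": 20}])

```text
time_s: 4.85
position: [0.448, -0.0449, 0.1193]
eef_rot: [180.0, 0.0, 90.0]
force: [-0.1, -0.6, -1.1]
gripper_width: 0.0388
grip_force: 60.7
```

Request:
arm_command(commands=[{"dp": [0,0,0.15],"rotation": [0,0,0],"grip": 20},{"dp": [0,0,0.3],"rotation": [0,0,0],"grip": 20},{"dp": [0,0,0.3],"rotation": [0,0,0],"grip": 20}])

```text
time_s: 5.15
position: [0.4477, -0.0446, 0.1168]
eef_rot: [179.9, 0.0, 90.1]
force: [-0.7, -0.4, -1.6]
gripper_width: 0.0386
grip_force: 60.7
```

Request:
arm_command(commands=[{"dp": [0,0,0.1],"rotation": [0,0,0],"grip": 20},{"dp": [0,0,0.1],"rotation": [0,0,0],"grip": 20}])

```text
time_s: 5.35
position: [0.4474, -0.0445, 0.1154]
eef_rot: [180.0, 0.0, 90.1]
force: [1.1, 0.4, -1.2]
gripper_width: 0.0385
grip_force: 60.7
```

Request:
arm_command(commands=[{"dp": [0,0,0.1],"rotation": [0,0,0],"grip": 20},{"dp": [0,0,0.1],"rotation": [0,0,0],"grip": 20}])

```text
time_s: 5.55
position: [0.4475, -0.0445, 0.1147]
eef_rot: [180.0, 0.0, 90.1]
force: [-2.8, 1.0, 9.6]
gripper_width: 0.039
grip_force: 61.6
```

Request:
arm_command(commands=[{"dp": [0,0,0],"rotation": [0,0,0],"grip": 60},{"dp": [0,0,0],"rotation": [0,0,0],"grip": 100},{"dp": [0,0,0],"rotation": [0,0,0],"grip": 100},{"dp": [0,0,0],"rotation": [0,0,0],"grip": 100},{"dp": [0,0,-3],"rotation": [0,0,0],"grip": 100},{"dp": [0,0,-7],"rotation": [0,0,0],"grip": 100},{"dp": [0,0,-12],"rotation": [0,0,0],"grip": 100},{"dp": [-1.1,4.5,-13.5],"rotation": [0,0,0],"grip": 100},{"dp": [-2.2,9,-13.5],"rotation": [0,0,0],"grip": 100},{"dp": [-3.4,14,-13.5],"rotation": [0,0,0],"grip": 100},{"dp": [-4.6,18.8,-13.5],"rotation": [0,0,0],"grip": 100},{"dp": [-5.15,21.2,-13.5],"rotation": [0,0,0],"grip": 100}])

```text
time_s: 6.75
position: [0.6619, -0.0966, 0.2487]
eef_rot: [179.9, 0.0, 90.0]
force: [-0.5, 0.3, -0.3]
gripper_width: 0.0856
grip_force: 0.0
```

```bash
python3 go.py 0.6595 -0.096 0.110 90;  python3 - <<'E'
from bench import get_image
import cv2
p,d=get_image("side"); cv2.imwrite(f"pics/side3.png",cv2.resize(p[60:310,200:500],None,fx=2.4,fy=2.4,interpolation=cv2.INTER_CUBIC)[:,:,::-1])
E
```

```text
dp cm [ 0.07 -0.26 13.87] rot [0.001  0.0002 0.0007] F [-0.5  0.3 -0.3] w 0.0856
```

View pics/side3.png

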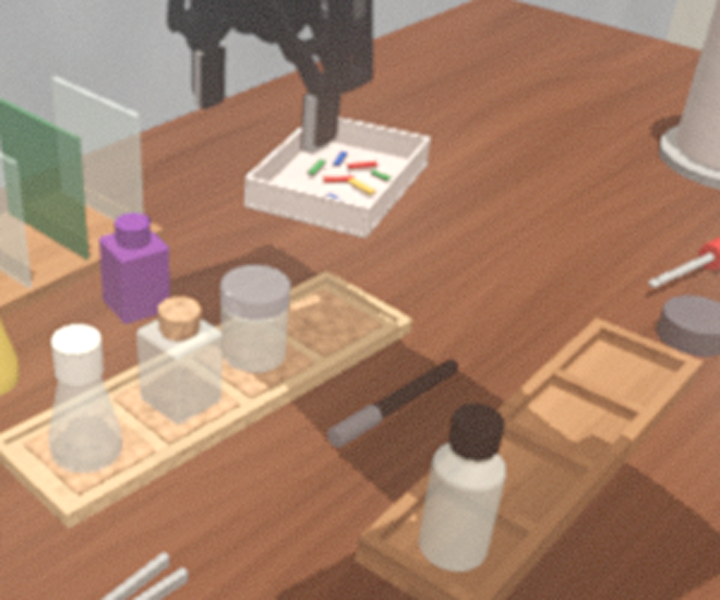

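The bottle stands upright in the rack's leftmost compartment (460,490). The gripper is now above the squat jar (255,320).

Request:
arm_command(commands=[{"dp": [0.05,-0.25,3],"rotation": [0,0,0],"grip": 100},{"dp": [0.05,-0.25,7.5],"rotation": [0,0,0],"grip": 100},{"dp": [0.05,-0.25,11.5],"rotation": [0,0,0],"grip": 100},{"dp": [0.05,-0.25,13.5],"rotation": [0,0,0],"grip": 100},{"dp": [0.05,-0.25,13.9],"rotation": [0,0,0],"grip": 100},{"dp": [0.05,-0.25,13.9],"rotation": [0,0,0],"grip": 100},{"dp": [0.05,-0.25,13.9],"rotation": [0,0,0],"grip": 100}])

```text
time_s: 7.5
position: [0.6576, -0.0954, 0.1119]
eef_rot: [179.9, 0.0, 90.1]
force: [0.2, -0.2, 0.7]
gripper_width: 0.0853
grip_force: 0.0
```

Within 2 mm; close.

Request:
arm_command(commands=[{"dp": [0,0.15,0.2],"rotation": [0,0,0],"grip": 70},{"dp": [0,0.15,0.2],"rotation": [0,0,0],"grip": 30},{"dp": [0,0.15,0.2],"rotation": [0,0,0],"grip": 30},{"dp": [0,0.15,0.2],"rotation": [0,0,0],"grip": 30},{"dp": [0,0.15,0.2],"rotation": [0,0,0],"grip": 30}])

```text
time_s: 8.0
position: [0.6587, -0.0954, 0.1093]
eef_rot: [179.9, 0.0, 90.1]
force: [-1.2, -0.7, 5.8]
gripper_width: 0.0477
grip_force: 60.8
```

```bash
python3 go.py 0.4518 -0.1183 0.240 90
```

```text
dp cm [ -2.28 -20.68 -13.1 ] rot [0.0013 0.0003 0.001 ] F [-1.2 -0.7  5.8] w 0.0477
```

Request:
arm_command(commands=[{"dp": [0,0,-1.5],"rotation": [0,0,0],"grip": 30},{"dp": [0,0,-5],"rotation": [0,0,0],"grip": 30},{"dp": [0,0,-9],"rotation": [0,0,0],"grip": 30},{"dp": [-0.2,-2,-12.5],"rotation": [0,0,0],"grip": 30},{"dp": [-0.7,-6,-13.1],"rotation": [0,0,0],"grip": 30},{"dp": [-1.2,-10.5,-13.1],"rotation": [0,0,0],"grip": 30},{"dp": [-1.7,-15,-13.1],"rotation": [0,0,0],"grip": 30},{"dp": [-2.1,-18.7,-13.1],"rotation": [0,0,0],"grip": 30},{"dp": [-2.3,-20.7,-13.1],"rotation": [0,0,0],"grip": 30},{"dp": [-2.3,-20.7,-13.1],"rotation": [0,0,0],"grip": 30},{"dp": [-2.3,-20.7,-13.1],"rotation": [0,0,0],"grip": 30}])

```text
time_s: 9.1
position: [0.4518, -0.1187, 0.2402]
eef_rot: [179.9, 0.0, 90.0]
force: [0.7, -0.2, -1.6]
gripper_width: 0.0475
grip_force: 62.5
```

```bash
python3 go.py 0.4518 -0.1183 0.110 90
```

```text
dp cm [ 0.04 -0.03 13.02] rot [0.002  0.0006 0.0006] F [ 0.7 -0.2 -1.6] w 0.0475
```

Request:
arm_command(commands=[{"dp": [0.04,0,3],"rotation": [0.001,0,0],"grip": 30},{"dp": [0.04,0,7],"rotation": [0.001,0,0],"grip": 30},{"dp": [0.04,0,11],"rotation": [0.001,0,0],"grip": 30},{"dp": [0.04,0,12.6],"rotation": [0.001,0,0],"grip": 30},{"dp": [0.04,0,12.9],"rotation": [0.001,0,0],"grip": 30},{"dp": [0.04,0,12.9],"rotation": [0.001,0,0],"grip": 30}])

```text
time_s: 9.7
position: [0.4522, -0.1181, 0.1104]
eef_rot: [-180.0, 0.0, 90.1]
force: [0.5, -0.7, -2.3]
gripper_width: 0.0477
grip_force: 62.4
```

Request:
arm_command(commands=[{"dp": [0,0,0.1],"rotation": [0,0,0],"grip": 30},{"dp": [0,0,0.2],"rotation": [0,0,0],"grip": 30},{"dp": [0,0,0.2],"rotation": [0,0,0],"grip": 30}])

```text
time_s: 10.0
position: [0.4518, -0.1182, 0.1089]
eef_rot: [180.0, 0.0, 90.1]
force: [0.0, 0.1, -1.6]
gripper_width: 0.0476
grip_force: 62.4
```

Request:
arm_command(commands=[{"dp": [0,0,0.1],"rotation": [0,0,0],"grip": 30},{"dp": [0,0,0.1],"rotation": [0,0,0],"grip": 30}])

```text
time_s: 10.2
position: [0.4515, -0.1181, 0.1074]
eef_rot: [-180.0, 0.0, 90.1]
force: [0.1, -0.1, -1.7]
gripper_width: 0.0476
grip_force: 62.4
```

Request:
arm_command(commands=[{"dp": [0,0,0.06],"rotation": [0,0,0],"grip": 30},{"dp": [0,0,0.06],"rotation": [0,0,0],"grip": 30}])

```text
time_s: 10.4
position: [0.4516, -0.1182, 0.1071]
eef_rot: [-180.0, 0.0, 90.1]
force: [-0.8, -0.8, 6.9]
gripper_width: 0.0475
grip_force: 62.9
```

Request:
arm_command(commands=[{"dp": [0,0,0],"rotation": [0,0,0],"grip": 65},{"dp": [0,0,0],"rotation": [0,0,0],"grip": 100},{"dp": [0,0,0],"rotation": [0,0,0],"grip": 100},{"dp": [0,0,0],"rotation": [0,0,0],"grip": 100},{"dp": [0,0,-3],"rotation": [0,0,0],"grip": 100},{"dp": [0,0,-7],"rotation": [0,0,0],"grip": 100},{"dp": [0,0,-12],"rotation": [0,0,0],"grip": 100},{"dp": [2,4.2,-13.8],"rotation": [0,0,0.025],"grip": 100},{"dp": [4.1,8.6,-13.8],"rotation": [0,0,0.025],"grip": 100},{"dp": [6.2,13,-13.8],"rotation": [0,0,0.025],"grip": 100},{"dp": [8.3,17.4,-13.8],"rotation": [0,0,0.025],"grip": 100},{"dp": [9.7,20.5,-13.8],"rotation": [0,0,0.025],"grip": 100}])

```text
time_s: 11.6
position: [0.6584, -0.0192, 0.2442]
eef_rot: [-180.0, -0.0, 88.7]
force: [-0.5, 0.1, -0.1]
gripper_width: 0.0855
grip_force: 0.0
```

```bash
python3 go.py 0.6563 -0.021 0.104 88.6;  python3 - <<'E'
from bench import get_image
import cv2
p,d=get_image("side"); cv2.imwrite(f"pics/side4.png",cv2.resize(p[60:310,200:500],None,fx=2.4,fy=2.4,interpolation=cv2.INTER_CUBIC)[:,:,::-1])
E
```

```text
dp cm [-0.18 -0.21 14.02] rot [-0.0003 -0.0001  0.0014] F [-0.5  0.1 -0.1] w 0.0855
```

View pics/side4.png

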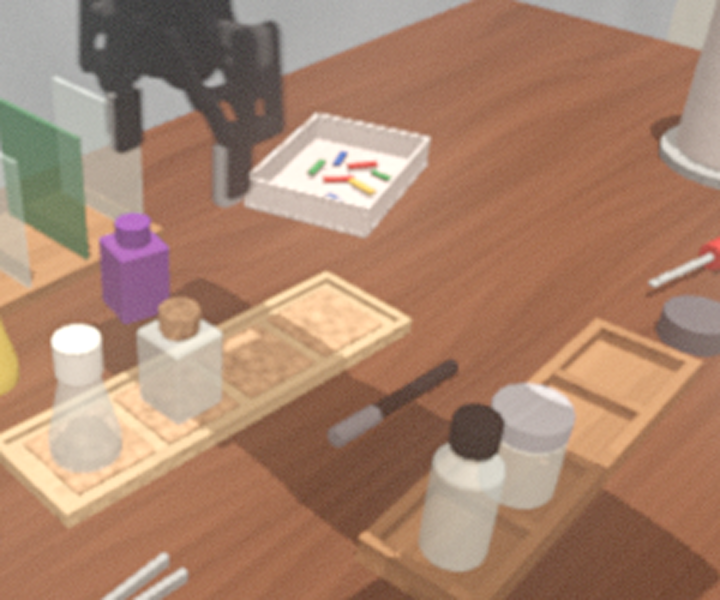

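Squat jar stands in the second compartment (530,445), beside the bottle. The gripper is above the square jar (180,360).

Request:
arm_command(commands=[{"dp": [-0.1,-0.1,3],"rotation": [0,0,0],"grip": 100},{"dp": [-0.1,-0.1,7.5],"rotation": [0,0,0],"grip": 100},{"dp": [-0.1,-0.1,11.5],"rotation": [0,0,0],"grip": 100},{"dp": [-0.1,-0.1,13.5],"rotation": [0,0,0],"grip": 100},{"dp": [-0.1,-0.1,14.1],"rotation": [0,0,0],"grip": 100},{"dp": [-0.1,-0.1,14.1],"rotation": [0,0,0],"grip": 100},{"dp": [-0.1,-0.1,14.1],"rotation": [0,0,0],"grip": 100}])

```text
time_s: 12.35
position: [0.656, -0.022, 0.1049]
eef_rot: [179.9, 0.0, 88.6]
force: [0.6, -0.2, -0.6]
gripper_width: 0.085
grip_force: 0.0
```

Request:
arm_command(commands=[{"dp": [0,0,0.05],"rotation": [0,0,0],"grip": 70},{"dp": [0,0,0.05],"rotation": [0,0,0],"grip": 25},{"dp": [0,0,0.05],"rotation": [0,0,0],"grip": 25},{"dp": [0,0,0.05],"rotation": [0,0,0],"grip": 25},{"dp": [0,0,0.05],"rotation": [0,0,0],"grip": 25},{"dp": [0,0,0.05],"rotation": [0,0,0],"grip": 25}])

```text
time_s: 12.95
position: [0.6558, -0.0219, 0.1038]
eef_rot: [180.0, 0.0, 88.6]
force: [0.8, -0.2, 5.9]
gripper_width: 0.0411
grip_force: 61.4
```

```bash
python3 go.py 0.4561 -0.1922 0.240 93.3
```

```text
dp cm [-17.5  -19.54 -13.63] rot [ 0.0007  0.0002 -0.0816] F [ 0.8 -0.2  5.9] w 0.0411
```

Request:
arm_command(commands=[{"dp": [0,0,-1.5],"rotation": [0,0,0],"grip": 25},{"dp": [0,0,-5],"rotation": [0,0,0],"grip": 25},{"dp": [0,0,-9],"rotation": [0,0,0],"grip": 25},{"dp": [-0.5,-0.6,-13],"rotation": [0,0,0],"grip": 25},{"dp": [-3.5,-4,-13.6],"rotation": [0,0,-0.04],"grip": 25},{"dp": [-6.5,-7.3,-13.6],"rotation": [0,0,-0.08],"grip": 25},{"dp": [-9.5,-10.6,-13.6],"rotation": [0,0,-0.0816],"grip": 25},{"dp": [-12.5,-14,-13.6],"rotation": [0,0,-0.0816],"grip": 25},{"dp": [-15.5,-17.3,-13.6],"rotation": [0,0,-0.0816],"grip": 25},{"dp": [-17.5,-19.54,-13.6],"rotation": [0,0,-0.0816],"grip": 25},{"dp": [-17.5,-19.54,-13.6],"rotation": [0,0,-0.0816],"grip": 25},{"dp": [-17.5,-19.54,-13.6],"rotation": [0,0,-0.0816],"grip": 25}])

```text
time_s: 14.15
position: [0.4558, -0.1924, 0.2399]
eef_rot: [180.0, 0.0, 93.2]
force: [0.4, 0.8, -2.3]
gripper_width: 0.0418
grip_force: 61.7
```

```bash
python3 go.py 0.4561 -0.1922 0.102 93.3
```

```text
dp cm [ 0.02  0.03 13.79] rot [ 0.0001  0.0003 -0.0013] F [ 0.4  0.8 -2.3] w 0.0418
```

Request:
arm_command(commands=[{"dp": [0.02,0.03,3],"rotation": [0,0,0],"grip": 25},{"dp": [0.02,0.03,7],"rotation": [0,0,0],"grip": 25},{"dp": [0.02,0.03,11],"rotation": [0,0,0],"grip": 25},{"dp": [0.02,0.03,13],"rotation": [0,0,0],"grip": 25},{"dp": [0.02,0.03,13.5],"rotation": [0,0,0],"grip": 25},{"dp": [0.02,0.03,13.5],"rotation": [0,0,0],"grip": 25},{"dp": [0.02,0.03,13.6],"rotation": [0,0,0],"grip": 25},{"dp": [0.02,0.03,13.6],"rotation": [0,0,0],"grip": 25}])

```text
time_s: 14.95
position: [0.4567, -0.1921, 0.1043]
eef_rot: [179.9, 0.1, 93.3]
force: [0.3, 0.5, -1.8]
gripper_width: 0.0415
grip_force: 61.4
```

Request:
arm_command(commands=[{"dp": [0,0,0.08],"rotation": [0,0,0],"grip": 25},{"dp": [0,0,0.08],"rotation": [0,0,0],"grip": 25}])

```text
time_s: 15.15
position: [0.4562, -0.192, 0.1028]
eef_rot: [180.0, 0.0, 93.3]
force: [-0.5, 0.7, -2.0]
gripper_width: 0.0413
grip_force: 61.4
```

Request:
arm_command(commands=[{"dp": [0,0,0.06],"rotation": [0,0,0],"grip": 25},{"dp": [0,0,0.06],"rotation": [0,0,0],"grip": 25}])

```text
time_s: 15.35
position: [0.4561, -0.192, 0.1019]
eef_rot: [-180.0, 0.0, 93.3]
force: [-1.3, -0.1, -0.6]
gripper_width: 0.041
grip_force: 61.7
```

Request:
arm_command(commands=[{"dp": [0,0,0.05],"rotation": [0,0,0],"grip": 25},{"dp": [0,0,0.05],"rotation": [0,0,0],"grip": 25}])

```text
time_s: 15.55
position: [0.4561, -0.192, 0.1018]
eef_rot: [-180.0, 0.0, 93.3]
force: [-2.6, 1.5, 8.9]
gripper_width: 0.0413
grip_force: 62.9
```

Request:
arm_command(commands=[{"dp": [0,0,0],"rotation": [0,0,0],"grip": 60},{"dp": [0,0,0],"rotation": [0,0,0],"grip": 100},{"dp": [0,0,0],"rotation": [0,0,0],"grip": 100},{"dp": [0,0,0],"rotation": [0,0,0],"grip": 100},{"dp": [0,0,-3],"rotation": [0,0,0],"grip": 100},{"dp": [0,0,-7],"rotation": [0,0,0],"grip": 100},{"dp": [0,0,-12],"rotation": [0,0,0],"grip": 100},{"dp": [3,2.8,-14],"rotation": [0,0,0.0576],"grip": 100},{"dp": [6.3,5.9,-14],"rotation": [0,0,0.0576],"grip": 100},{"dp": [9.6,9,-14],"rotation": [0,0,0.0576],"grip": 100},{"dp": [12.9,12.1,-14],"rotation": [0,0,0.0576],"grip": 100},{"dp": [16.2,15.2,-14],"rotation": [0,0,0.0576],"grip": 100}])

```text
time_s: 16.75
position: [0.5995, -0.0198, 0.2411]
eef_rot: [-180.0, 0.0, 90.0]
force: [-0.1, -2.1, 0.4]
gripper_width: 0.0853
grip_force: 0.0
```

```bash
python3 go.py 0.6638 0.0573 0.240 90
```

```text
dp cm [7.71 6.43 0.11] rot [-0.0007  0.0001  0.    ] F [-0.1 -2.1  0.4] w 0.0853
```

Request:
arm_command(commands=[{"dp": [3.5,3,0],"rotation": [0,0,0],"grip": 100},{"dp": [7.0,5.9,0],"rotation": [0,0,0],"grip": 100},{"dp": [7.71,6.43,0],"rotation": [0,0,0],"grip": 100},{"dp": [7.71,6.43,0],"rotation": [0,0,0],"grip": 100},{"dp": [7.71,6.43,0],"rotation": [0,0,0],"grip": 100}])

```text
time_s: 17.25
position: [0.6622, 0.0549, 0.2407]
eef_rot: [-179.9, 0.0, 90.0]
force: [-0.7, 0.4, 0.1]
gripper_width: 0.0854
grip_force: 0.0
```

```bash
python3 go.py 0.6638 0.0573 0.138 90;  python3 - <<'E'
from bench import get_image
import cv2
p,d=get_image("side"); cv2.imwrite(f"pics/side5.png",cv2.resize(p[60:310,180:480],None,fx=2.4,fy=2.4,interpolation=cv2.INTER_CUBIC)[:,:,::-1])
E
```

```text
dp cm [ 0.24  0.17 10.27] rot [-0.0018  0.0003 -0.0003] F [-0.7  0.4  0.1] w 0.0854
```

View pics/side5.png

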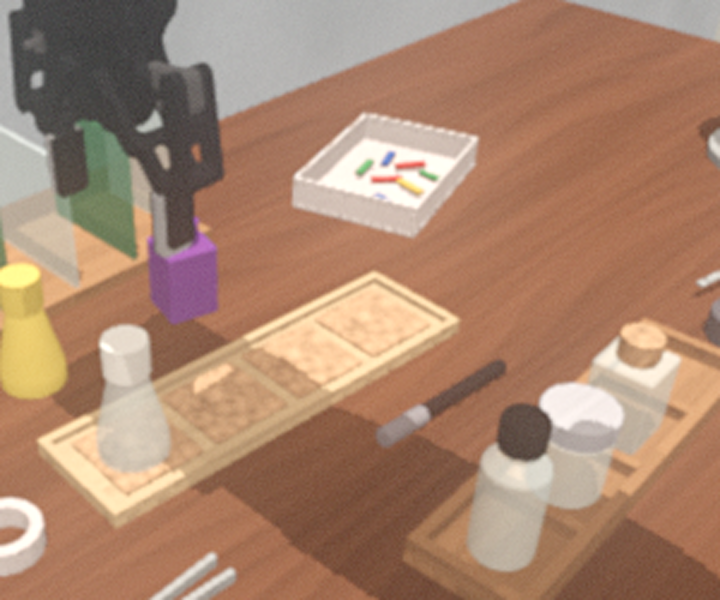

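Square jar stands in the third compartment (635,390), with the first two still upright. The gripper is above the flask (127,350), with clearance to the yellow one.

Request:
arm_command(commands=[{"dp": [0.2,0.15,3],"rotation": [0,0,0],"grip": 100},{"dp": [0.2,0.15,7],"rotation": [0,0,0],"grip": 100},{"dp": [0.2,0.15,9.5],"rotation": [0,0,0],"grip": 100},{"dp": [0.2,0.15,10.3],"rotation": [0,0,0],"grip": 100},{"dp": [0.2,0.15,10.3],"rotation": [0,0,0],"grip": 100},{"dp": [0.2,0.15,10.3],"rotation": [0,0,0],"grip": 100}])

```text
time_s: 17.9
position: [0.6649, 0.0572, 0.1398]
eef_rot: [179.9, 0.0, 90.0]
force: [0.6, 0.9, 0.0]
gripper_width: 0.0855
grip_force: 0.0
```

Request:
arm_command(commands=[{"dp": [0,-0.1,0.15],"rotation": [0,0,0],"grip": 60},{"dp": [0,-0.1,0.15],"rotation": [0,0,0],"grip": 10},{"dp": [0,-0.1,0.15],"rotation": [0,0,0],"grip": 10},{"dp": [0,-0.1,0.15],"rotation": [0,0,0],"grip": 10},{"dp": [0,-0.1,0.15],"rotation": [0,0,0],"grip": 10},{"dp": [0,-0.1,0.15],"rotation": [0,0,0],"grip": 10}])

```text
time_s: 18.5
position: [0.6635, 0.0577, 0.1371]
eef_rot: [180.0, -0.0, 90.0]
force: [-0.5, 0.3, 4.1]
gripper_width: 0.0283
grip_force: 58.8
```

```bash
python3 go.py 0.4604 -0.2661 0.275 90
```

```text
dp cm [-32.38 -20.32 -13.8 ] rot [ 0.0001 -0.      0.    ] F [-0.5  0.3  4.1] w 0.0283
```

Request:
arm_command(commands=[{"dp": [0,0,-1.5],"rotation": [0,0,0],"grip": 10},{"dp": [0,0,-5],"rotation": [0,0,0],"grip": 10},{"dp": [0,0,-9],"rotation": [0,0,0],"grip": 10},{"dp": [-0.8,-0.5,-13],"rotation": [0,0,0],"grip": 10},{"dp": [-4,-2.5,-13.8],"rotation": [0,0,0],"grip": 10},{"dp": [-8,-5,-13.8],"rotation": [0,0,0],"grip": 10},{"dp": [-12,-7.5,-13.8],"rotation": [0,0,0],"grip": 10},{"dp": [-16,-10,-13.8],"rotation": [0,0,0],"grip": 10},{"dp": [-20,-12.5,-13.8],"rotation": [0,0,0],"grip": 10},{"dp": [-24,-15,-13.8],"rotation": [0,0,0],"grip": 10},{"dp": [-28,-17.6,-13.8],"rotation": [0,0,0],"grip": 10},{"dp": [-31,-19.4,-13.8],"rotation": [0,0,0],"grip": 10}])

```text
time_s: 19.7
position: [0.4676, -0.2541, 0.2754]
eef_rot: [-180.0, 0.0, 89.9]
force: [1.0, -0.6, -0.7]
gripper_width: 0.0285
grip_force: 59.7
```

Request:
arm_command(commands=[{"dp": [-1.38,-0.92,0],"rotation": [0,0,0],"grip": 10},{"dp": [-1.38,-0.92,0],"rotation": [0,0,0],"grip": 10},{"dp": [-1.38,-0.92,0],"rotation": [0,0,0],"grip": 10},{"dp": [-1.38,-0.92,0],"rotation": [0,0,0],"grip": 10}])

```text
time_s: 20.1
position: [0.4606, -0.2653, 0.2749]
eef_rot: [-180.0, -0.0, 90.1]
force: [-0.2, 0.0, -1.7]
gripper_width: 0.0288
grip_force: 59.7
```

```bash
python3 go.py 0.4604 -0.2661 0.135 90
```

```text
dp cm [-8.000e-02 -1.000e-02  1.399e+01] rot [-0.0006 -0.0001  0.0009] F [-0.2  0.  -1.7] w 0.0288
```

Request:
arm_command(commands=[{"dp": [-0.08,0,3],"rotation": [0,0,0],"grip": 10},{"dp": [-0.08,0,7],"rotation": [0,0,0],"grip": 10},{"dp": [-0.08,0,10],"rotation": [0,0,0],"grip": 10},{"dp": [-0.08,0,10],"rotation": [0,0,0],"grip": 10}])

```text
time_s: 20.5
position: [0.4592, -0.2651, 0.1715]
eef_rot: [-179.6, -0.2, 90.1]
force: [-0.1, 0.2, -1.3]
gripper_width: 0.0285
grip_force: 59.6
```

```bash
python3 go.py 0.4604 -0.2661 0.135 90;  python3 - <<'E'
from bench import get_image
import cv2
p,d=get_image("side"); cv2.imwrite(f"pics/side6.png",cv2.resize(p[60:310,260:560],None,fx=2.4,fy=2.4,interpolation=cv2.INTER_CUBIC)[:,:,::-1])
E
```

```text
dp cm [-0.11  0.14  3.65] rot [-0.0062 -0.0039  0.0014] F [-0.1  0.2 -1.3] w 0.0285
```

View pics/side6.png

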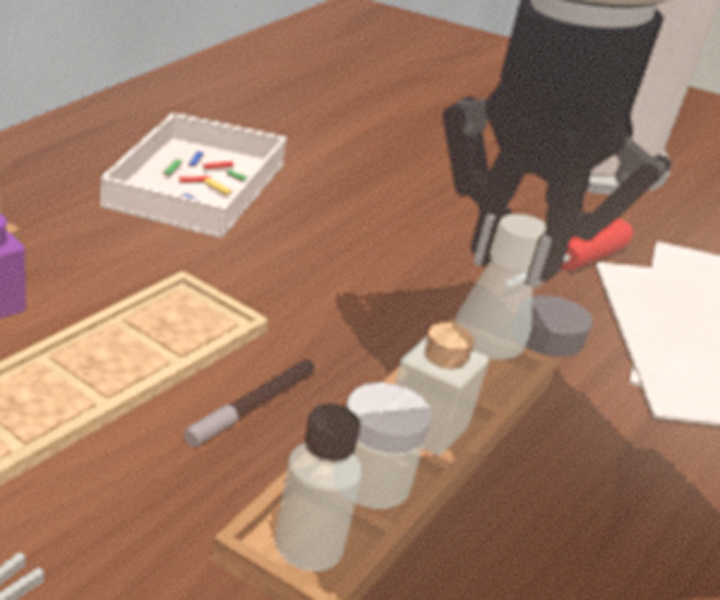

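The flask hangs upright over the last compartment (505,310), clear of the square jar.

Request:
arm_command(commands=[{"dp": [-0.05,0.05,1.5],"rotation": [0,0,0],"grip": 10},{"dp": [-0.05,0.05,3],"rotation": [0,0,0],"grip": 10},{"dp": [-0.05,0.05,3.3],"rotation": [0,0,0],"grip": 10},{"dp": [-0.05,0.05,3.3],"rotation": [0,0,0],"grip": 10}])

```text
time_s: 20.95
position: [0.4612, -0.2675, 0.143]
eef_rot: [180.0, 0.0, 90.0]
force: [-0.2, -0.1, -0.5]
gripper_width: 0.0286
grip_force: 59.6
```

```bash
python3 go.py 0.4604 -0.2661 0.135 90
```

```text
dp cm [ 0.14 -0.08  0.8 ] rot [0.0003 0.0007 0.0005] F [-0.2 -0.1 -0.5] w 0.0286
```

Request:
arm_command(commands=[{"dp": [0.1,-0.05,0.3],"rotation": [0,0,0],"grip": 10},{"dp": [0.1,-0.05,0.5],"rotation": [0,0,0],"grip": 10},{"dp": [0.1,-0.05,0.6],"rotation": [0,0,0],"grip": 10},{"dp": [0.1,-0.05,0.6],"rotation": [0,0,0],"grip": 10}])

```text
time_s: 21.35
position: [0.4601, -0.2665, 0.1358]
eef_rot: [-180.0, 0.0, 90.0]
force: [-0.2, -0.9, -2.3]
gripper_width: 0.0287
grip_force: 59.6
```

Request:
arm_command(commands=[{"dp": [0,0,0.06],"rotation": [0,0,0],"grip": 10},{"dp": [0,0,0.06],"rotation": [0,0,0],"grip": 10}])

```text
time_s: 21.55
position: [0.4601, -0.2665, 0.1351]
eef_rot: [-180.0, 0.0, 90.0]
force: [0.8, 0.3, -2.0]
gripper_width: 0.0285
grip_force: 59.6
```

Request:
arm_command(commands=[{"dp": [0,0,0.06],"rotation": [0,0,0],"grip": 10},{"dp": [0,0,0.06],"rotation": [0,0,0],"grip": 10}])

```text
time_s: 21.75
position: [0.4603, -0.2666, 0.135]
eef_rot: [-180.0, 0.0, 90.0]
force: [-2.4, 0.3, 5.0]
gripper_width: 0.0284
grip_force: 60.3
```

Contact at 5 N; release and retreat.

Request:
arm_command(commands=[{"dp": [0,0,0],"rotation": [0,0,0],"grip": 50},{"dp": [0,0,0],"rotation": [0,0,0],"grip": 100},{"dp": [0,0,0],"rotation": [0,0,0],"grip": 100},{"dp": [0,0,0],"rotation": [0,0,0],"grip": 100},{"dp": [0,0,-3],"rotation": [0,0,0],"grip": 100},{"dp": [0,0,-7],"rotation": [0,0,0],"grip": 100},{"dp": [0,0,-11],"rotation": [0,0,0],"grip": 100},{"dp": [0,0,-14],"rotation": [0,0,0],"grip": 100},{"dp": [-4,0,-15],"rotation": [0,0,0],"grip": 100},{"dp": [-8,0,-15],"rotation": [0,0,0],"grip": 100},{"dp": [-12,0,-15],"rotation": [0,0,0],"grip": 100},{"dp": [-16,0,-15],"rotation": [0,0,0],"grip": 100}])

```text
time_s: 22.95
position: [0.46, -0.4279, 0.2846]
eef_rot: [-180.0, 0.0, 90.0]
force: [0.5, 0.1, -0.5]
gripper_width: 0.0855
grip_force: 0.0
```

```bash
python3 - <<'E'
from bench import get_image
import cv2,numpy as np
t=get_image("top")[0][200:340,240:480]; s=get_image("side")[0][110:310,320:560]
im=np.vstack([cv2.resize(t,None,fx=1.7,fy=1.7,interpolation=cv2.INTER_CUBIC),cv2.resize(s,None,fx=1.7,fy=1.7,interpolation=cv2.INTER_CUBIC)])
cv2.imwrite("pics/final.png",im[:,:,::-1])
E
```

```text
(no output)
```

View pics/final.png

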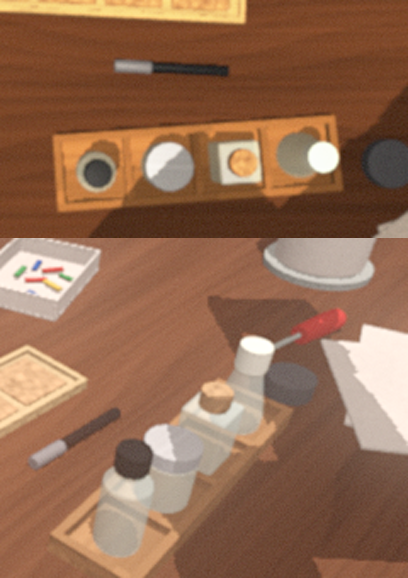

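All four jars stand upright in their compartments. From left to right they are slim (97,172), squat (170,165), square (240,162) and cone (300,155), the reverse of the tray order, and the gripper is clear.

Request:
arm_command(commands=[{"dp": [0,0,0],"rotation": [0,0,0],"grip": 100},{"dp": [0,0,0],"rotation": [0,0,0],"grip": 100},{"dp": [0,0,0],"rotation": [0,0,0],"grip": 100}])

```text
time_s: 23.35
position: [0.4604, -0.4255, 0.2847]
eef_rot: [-180.0, -0.0, 90.1]
force: [-0.7, 0.3, 0.0]
gripper_width: 0.0853
grip_force: 0.0
```

```bash
python3 -c "
from bench import robot
print(robot.close_job())"
```

```text
the job is handed in; nothing more can be done
None
```

The four jars stand upright in the rack in reverse order (slim, squat, square, cone from left to right), and the job was handed in after about 23 s.

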